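# Put the stray spice jar away and wedge the box's dovetail lid shut

## Task

Stand the spice jar that was left out on the worktop back in the wooden spice box, upright beside the one already in there. Then fit the box's sliding lid into its dovetail ways, narrow end first, and push it home until it wedges tight with its rear end flush with the open end of the box. Leave everything else where it stands.

Things in the scene. Friction and masses are not known exactly. Their poses are not given: they have to be found in the camera images.
- spice_box: Open wooden box, 174 long (its x) x 108 wide x 132 mm high, does not move (heavy, on rubber feet). Origin: centre of its underside; x runs from the open mouth end (-x) to the far end, z up. Side walls end at z = 118 mm, the seat the lid slides on; above it a darker rail on each long side (z = 118 to 132) forms the dovetail way. The mouth end is open above z = 118 mm.
- box_well (a point): Centre of the floor of the box's well (box x = +1, y = 0, z = 10 mm), axes as the box. The well is 146 mm long (x), 60 mm wide (y) and 108 mm deep up to the seat. The stored jar fills its far part; the stray jar belongs in the free near part, about 24 mm to -x of this point, with some 25 mm free on either side of it along x for fingers.
- box_mouth (a point): Where the lid enters: middle of the top edge of the box's mouth end (box x = -84, y = 0, z = 118 mm), axes as the box. The gap between the undercut rails, measured at the seat, is 88 mm here and narrows evenly to 68 mm at 166 mm farther in, where a stop stands; the rails' top edges, 14 mm higher, overhang by 3.75 mm each.
- lid_home (a point): Point of the box (x = -4, y = 0, z = 118 mm) where the lid's origin lies when it wedges, lid x along box x, rear end flush with the mouth end; a hard push drives it 1 or 2 mm farther. Lid more than 65 mm short of here: it can be lowered between the rails (105 mm short: 2.5 mm to spare each side); nearer, it can only slide.
- lid: Loose wooden lid, lying right way up: a board with dovetailed long edges, 160 long (its x), 14 mm thick, underside 88 wide at the rear (-x) end tapering to 69 mm at the narrow front (+x) end, top 7.5 mm narrower; 0.16 kg. Origin: centre of its underside. Each 1 mm off the middle stops it 17 mm early, so let it centre itself at the end: slacken the grip and push the bar.
- lid_bar (a point): Middle of the lid's grip bar, 25 mm above the lid's origin. The bar runs across the lid (along lid y): 16 mm thick along x, 56 mm long, from z = 14 to 37 mm above the underside. Grasp it from above, fingers closing along lid x. A push of 8 to 15 N on its rear face wedges the lid in its ways; friction then holds it.
- stray_jar: The spice jar to put away: it stands on the worktop, glass with a dark cap, diameter 44, height 105 mm, cap from z = 85 mm up, 0.11 kg. Origin: centre of its underside, z up. Lower than the two mills among which it stands.
- stored_jar: The same kind of spice jar, already standing in the far part of the well (about x = +48 mm of the box). Origin: centre of its underside. It must stay standing in the box.
- salt_mill: Bystander: salt mill, white with a pale cap, diameter 45, height 139 mm, loose. Origin: centre of its underside.
- pepper_mill: Bystander: pepper mill, dark with a grey cap, diameter 45, height 139 mm, loose. Origin: centre of its underside.
- tin: Bystander: low food tin, diameter 73, height 57 mm. Origin: centre of its underside.
- travel_mug: Bystander: grey travel mug with a black top, diameter 86, height 170 mm, right of the box. Origin: centre of its underside.
- teaspoon: Bystander: teaspoon lying near the worktop's front edge, 130 mm long. Origin: centre of its underside.
- remote: Bystander: black remote control lying at the left, 163 x 48 x 19 mm. Origin: centre of its underside.
Not all that is in view belongs to the job. Leave any red look-alike of the stray_jar alone.

How it is judged:
By the outcome, as a careful person would: the job done as asked, in the order asked, and still so for the second after the job is handed in, with the robot touching nothing.
It also fails if it takes over 64 s, if anything falls off the work surface, if the arm or the gripper's body presses on something with over 40 N, if the wrist force passes 120 N, or if a joint passes its speed limit or range.

## Robot

A 6-joint arm with a two-finger parallel gripper is mounted at the origin on a cart in front of the work surface, level with it; the furniture and walls round the work are solid. World frame = base frame: x ahead of the robot, y to its left, z up, the work surface at z = 0. Lengths are in mm, angles in rad, forces in N, time in s.
With the tool pointing down it reaches from about 275 to 750 mm from the base axis. Payload 10.2 kg.
Tool frame: the origin (TCP) lies at the very end of the fingers, on their centre line; the grasp point (between the pads) lies 19 mm behind it; z points along the fingers, y is the line along which they close (so a half turn about z gives the same grasp; the last joint's range is limited). The gripper opens to 85 mm and grips with 20 to 120 N. Pads are 22 mm wide; open, the fingers measure 114 mm over their backs; the gripper's body (76 mm by 85 mm) begins 54 mm behind the grasp point. The pads swing forward as they close: fully open they stand 13 mm farther back than shut.
Start: joints at [-1.55, 0.313, 1.498, -0, 1.331, -0.223], TCP at [126.717, -509.484, 231.294] pointing down, gripper open.
Joint ranges: [-2.94, 2.94], [-0.97, 2.17], [0.19, 2.56], [-1.23, 4.37], [0.02, 3.11], [-2.88, 2.88]. Speed limits (rad/s): [2.39, 2.39, 3.01, 3.14, 3.14, 3.14].

## Interface

Orientations are given as a unit quaternion [w, x, y, z].
In Python, from rig import * gives the robot as it stands. The module is installed in compiled form; this text tells all that it offers.
- The arm moves only by the shell command python3 -m crank 'ROWS' [FORCE]. ROWS is JSON, a list that holds one entry, the list of rows, each a list of 7 numbers: the shift along the tool's x, y, z in units of 25 mm (1.0 is 25 mm), then the turn, a rotation vector about the tool's x, y, z in units of 8 degrees (1.0 is 8 degrees), then the finger opening in mm, from 0 to 85.4. A call has exactly 8 rows; each row shifts and turns the commanded pose from where the row before left it, along the tool's axes as they then stand; what a row does not reach is not made up. A row lasts 1/10 s, in which the tool goes at most 50 mm and 8.59 degrees, less where a joint would pass 70% of its speed; a pose out of reach is approached as far as the arm can. A call is refused whole if a number of a shift passes 1 or a number of a turn 1, either way. A call with a gripper value outside its range is refused whole. The fingers move at their own pace and stop on an object; FORCE is the grip in N (left out, the last holds). Time passes only in rows, so rows that do not move let the fingers close, or fill a call up. It gives the time, the measured TCP pose, the force, the opening and the grip force at its end, in the units of the state.
- sense(): the state, without advancing time (a new reading comes with each control period).
- capture(name): name is "scene" or "top" or "wrist"; returns the picture (384x512x3 uint8, blue, green, red); there is no depth.
- camera_model(name): a dict with "fx", "fy", "cx", "cy" (pixels), "world_from_camera" (4x4, takes a point from camera to world coordinates); the wrist camera has in their place "T_tool_cam" (4x4, takes a point from camera to tool coordinates, whose origin is the TCP and whose axes are the flange's). Camera axes: x right, y up, looking along -z (the intrinsics and any distortion apply to the point x, -y, -z); pixel columns grow to the right and rows downward; lengths in mm; the calibration is good to about 2 mm. A picture is of the moment at which its call begins: read the wrist's pose just before it. camera_model takes no time and is no camera call.
- finish_job(): hands the job in; it is judged then, once.
The state is a dict: "time_s": time; "joints": joint angles; "dq": joint speeds; "tau": joint torques, N m; "eef_pos": TCP position; "ee_rot": TCP orientation; "force": force on the tool from outside, world axes, zero at the start; "wrist_torque": the same for the moment, N m; "grip_width": opening from 0.0 (shut) to 1.0 (fully open); "grip_force": force on a finger pad.
Only numpy, scipy, OpenCV 4.12 (cv2) and the standard library are available. Lean on these libraries where they do the work, as an engineer would, in place of code of your own. Each camera call takes 0.05 s, during which the arm holds its last target. There are 200 camera calls.

## Working session

There is one attempt and no reset: what is moved stays moved. The work goes in short steps, Python scripts to look and compute and a shell command to move; the robot and the scene stay as the last step left them, time stands still between calls to the robot, and variables do not carry over. Pictures are saved under pics/ and viewed, at most 11 in all, crops included, and the job is handed in when it is done.

```bash
mkdir -p pics
cat > h.py <<'E'
from rig import *
import numpy as np, cv2
from scipy.spatial.transform import Rotation as R
def rot(q): return R.from_quat([q[1],q[2],q[3],q[0]]).as_matrix()
def ray(cam,u,v,s=None):
    m=camera_model(cam)
    d=np.array([(u-m['cx'])/m['fx'],-(v-m['cy'])/m['fy'],-1.0])
    if 'world_from_camera' in m: T=np.array(m['world_from_camera'])
    else:
        W=np.eye(4);W[:3,:3]=rot(s['ee_rot']);W[:3,3]=s['eef_pos'];T=W@np.array(m['T_tool_cam'])
    return T[:3,3],T[:3,:3]@d
def on_z(cam,u,v,z,s=None):
    o,d=ray(cam,u,v,s); return o+d*(z-o[2])/d[2]
def proj(cam,p):
    m=camera_model(cam);c=np.linalg.inv(np.array(m['world_from_camera']))@np.append(p,1)
    return m['cx']+m['fx']*c[0]/-c[2], m['cy']-m['fy']*c[1]/-c[2]
E
python3 - <<'E'
from h import *
s=sense();print(s)
for c in['scene','top','wrist']:
    im=capture(c);cv2.imwrite(f'pics/{c}0.png',im);m=camera_model(c);print(c,{k:np.round(v,3).tolist() for k,v in m.items() if not isinstance(v,str)})
a=cv2.imread('pics/scene0.png');b=cv2.imread('pics/top0.png')
cv2.imwrite('pics/t.png',cv2.resize(b,(800,600)));cv2.imwrite('pics/s.png',cv2.resize(a,(800,600)))
E
```

```text
{'time_s': 0.0, 'joints': array([-1.55036844e+00,  3.13513555e-01,  1.49842885e+00,  4.00921359e-05,
        1.33100952e+00, -2.23407903e-01]), 'dq': array([-0.00059485,  0.00163651,  0.00045405,  0.00312834,  0.00140097,
        0.00127264]), 'tau': array([-3.30578594e-03, -4.12269402e+01, -2.59742242e+01, -2.86341337e-04,
        4.13047223e-03,  4.88348221e-06]), 'eef_pos': array([ 126.73780447, -509.21290592,  230.70565899]), 'ee_rot': array([-6.74164778e-04,  9.92577566e-01,  1.21611321e-01,  8.82268621e-05]), 'force': array([-0.04493823, -0.32244414, -0.45565844]), 'wrist_torque': array([-0.013413  ,  0.01037726, -0.07074512]), 'grip_force': 0.0, 'grip_width': 0.9980503365428356}
scene {'fx': 430.865, 'fy': 430.865, 'cx': 253.974, 'cy': 193.656, 'world_from_camera': [[-0.79, 0.453, -0.413, 11.178], [-0.613, -0.602, 0.512, 713.75], [-0.017, 0.658, 0.753, 969.992], [0.0, 0.0, 0.0, 1.0]]}
top {'fx': 471.627, 'fy': 471.627, 'cx': 255.246, 'cy': 197.837, 'world_from_camera': [[0.023, 0.908, -0.419, -157.978], [-1.0, 0.023, -0.006, 104.183], [0.004, 0.419, 0.908, 1507.659], [0.0, 0.0, 0.0, 1.0]]}
wrist {'fx': 315.39, 'fy': 315.39, 'cx': 252.059, 'cy': 189.493, 'T_tool_cam': [[-0.0, 0.948, 0.319, 83.027], [1.0, 0.0, 0.0, -0.62], [0.0, 0.319, -0.948, -141.884], [0.0, 0.0, 0.0, 1.0]]}
```

View pics/t.png

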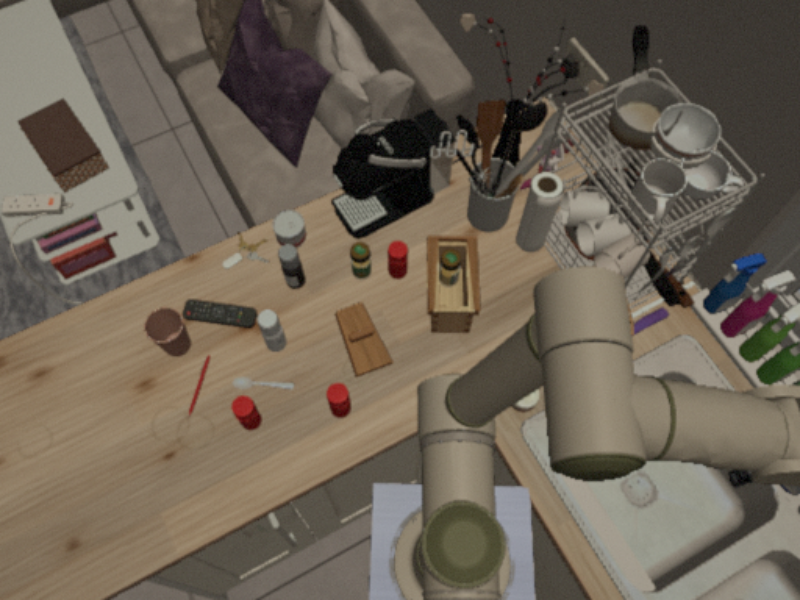

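View pics/s.png

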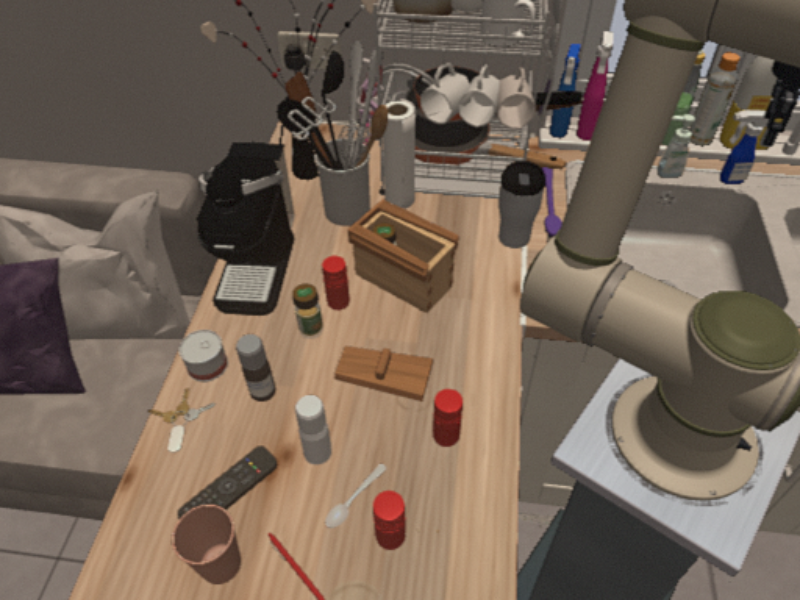

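The top view shows the box at (453,283), lid at (362,338), and the jar-like candidates (360,258), with green/dark cap and glass, and red ones (398,258), (338,400), (246,412). Only (360,258) fits "glass with a dark cap", the others being red look-alikes. I'll confirm that with a crop.

Run:
```python
import cv2,numpy as np
b=cv2.imread('pics/top0.png');a=cv2.imread('pics/scene0.png')
x=cv2.resize(b[140:250,200:320],(600,550),interpolation=cv2.INTER_CUBIC)
cv2.imwrite('pics/tc.png',np.clip(x*1.5,0,255).astype('uint8'))
y=cv2.resize(a[120:270,180:340-30],(520,600),interpolation=cv2.INTER_CUBIC)
cv2.imwrite('pics/sc.png',np.clip(y*1.5,0,255).astype('uint8'))
```

```text
(no output)
```

View pics/tc.png

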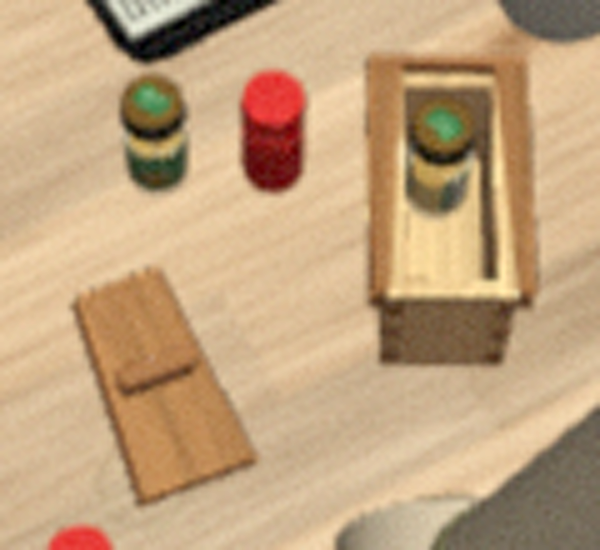

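View pics/sc.png

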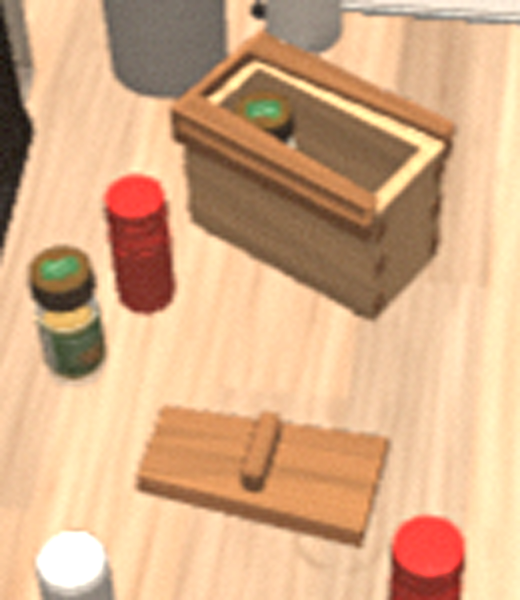

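The crops show the glass jar with dark cap (green label) at tc (153,100), the same kind as the stored jar; the red one at (273,100) is a look-alike. The lid's narrow end is upper left, its bar at (158,372); the box's mouth is at the bottom (450,300).

Run:
```python
from h import *
t=lambda x,y:(200+x/5-.4,140+y/5-.4)
s=lambda x,y:(180+x/4-.4,120+y/4-.4)
def two(n,pt,ps,z):
    a=on_z('top',*t(*pt),z);b=on_z('scene',*s(*ps),z);
    o1,d1=ray('top',*t(*pt));o2,d2=ray('scene',*s(*ps))
    A=np.stack([d1,-d2],1);k=np.linalg.lstsq(A,o2-o1,rcond=None)[0];p=(o1+k[0]*d1+o2+k[1]*d2)/2
    print(n,a[:2].round(1),b[:2].round(1),'tri',p.round(1))
two('jar',(153,97),(62,266),105)
two('stored',(441,121),(264,108),115)
two('red',(274,96),(135,196),105)
two('lidF1',(75,300),(168,407),14)
two('lidF2',(158,268),(140,478),14)
two('lidR1',(141,497),(388,440),14)
two('lidR2',(256,458),(360,533),14)
two('bar',(158,370),(260,445),37)
# rails outer corners z=132
two('FL',(368,55),(175,108),132)
two('FR',(527,58),(262,36),132)
two('NL',(373,302),(374,207),132)
two('NR',(536,302),(451,127),132)
# mills caps
two('white',(0,0),(0,0),139)
for n,p,q in [('pep',(288,250),(251,343)),('salt',(267,318),(311,405))]:
    f=.64; print(n,on_z('top',p[0]*f,p[1]*f,139)[:2],on_z('scene',q[0]*f,q[1]*f,139)[:2])
for n,q in [('tin',(203,345)),('mug',(522,180))]: print(n,on_z('scene',q[0]*.64,q[1]*.64,57 if n=='tin' else 170)[:2])
```

```text
jar [631.8 202.1] [630.1 200.4] tri [629.5 201.8 107.3]
stored [612.7   6.9] [611.2   3.5] tri [609.1   7.1 119.6]
red [634.7 119.8] [634.4 120.6] tri [635.3 119.8 103.8]
lidF1 [520.1 255.3] [544.9 199.6] tri [487.6 247.7 102.5]
lidF2 [546.2 198.7] [520.7 256.8] tri [587.7 204.4 -93.8]
lidR1 [376.2 202.5] [405.7 130.1] tri [349.9 196.6 120.4]
lidR2 [406.  126.2] [376.2 202.6] tri [ 442.3  128.  -120.7]
bar [459.1 193.8] [462.1 199.1] tri [464.4 194.5  28.4]
FL [652.7  57. ] [650.3  55.7] tri [650.4  56.8 133.7]
FR [653.1 -50.1] [649.4 -43. ] tri [657.3 -51.2 123.2]
NL [469.9  52.4] [478.5  49.9] tri [472.8  52.9 134.8]
NR [472.6 -52.1] [481.4 -45.9] tri [481.4 -52.8 123.1]
white [685.1 306.7] [829.3  49.2] tri [534.1 272.5 415.7]
pep [604.94866556 351.60792363] [597.95712783 352.45527659]
salt [446.15051004 380.59637291] [445.68410993 379.63644672]
tin [718.82779747 369.7472754 ]
mug [ 449.33963326 -210.45503703]
```

```bash
python3 -m crank '[[[0,0,-0.2,0,0,-1,85],[0,0,-0.2,0,0,-1,85],[0,0,-0.2,0,0,-1,85],[0,0,-0.2,0,0,-1,85],[0,0,-0.2,0,0,-1,85],[0,0,-0.2,0,0,-1,85],[0,0,-0.2,0,0,-1,85],[0,0,-0.2,0,0,-1,85]]]' && python3 -m crank '[[[0,0,0,0,0,-1,85],[0,0,0,0,0,-0.6,85],[1,0.9,0,0,0,0,85],[1,0.9,0,0,0,0,85],[1,0.9,0,0,0,0,85],[1,0.9,0,0,0,0,85],[1,0.9,0,0,0,0,85],[1,0.9,0,0,0,0,85]]]' && python3 -m crank '[[[1,0.9,0,0,0,0,85],[1,0.9,0,0,0,0,85],[1,0.9,0,0,0,0,85],[1,0.9,0,0,0,0,85],[1,0.9,0,0,0,0,85],[1,0.9,0,0,0,0,85],[1,0.9,0,0,0,0,85],[1,0.9,0,0,0,0,85]]]'
```

```text
time_s: 0.95
eef_pos: [126.7, -509.4, 271.2]
ee_rot: [-0.0, 0.776, 0.631, 0.0]
force: [-0.4, -0.9, 0.2]
grip_width: 0.997
grip_force: 0.0
time_s: 1.75
eef_pos: [260.4, -356.5, 271.2]
ee_rot: [-0.0, 0.702, 0.712, 0.0]
force: [0.5, -0.2, 0.0]
grip_width: 0.994
grip_force: 0.0
time_s: 2.55
eef_pos: [437.7, -154.0, 271.2]
ee_rot: [-0.0, 0.702, 0.712, -0.0]
force: [0.6, -0.5, -0.2]
grip_width: 0.995
grip_force: 0.0
```

```bash
python3 -m crank '[[[1,0.9,0,0,0,0,85],[1,0.9,0,0,0,0,85],[1,0.9,0,0,0,0,85],[1,0.9,0,0,0,0,85],[1,0.9,0,0,0,0,85],[0.5,0.5,0,0,0,0,85],[0,0,0,0,0,0,85],[0,0,0,0,0,0,85]]]'
python3 - <<'E'
from h import *
import json
s=sense();im=capture('wrist');cv2.imwrite('pics/w1.png',im)
json.dump({k:list(map(float,s[k])) for k in('eef_pos','ee_rot')},open('w1.json','w'));print(s['eef_pos'],s['ee_rot'])
cv2.imwrite('pics/w1v.png',np.clip(cv2.resize(im,(800,600),interpolation=cv2.INTER_CUBIC)*1.4,0,255).astype('uint8'))
E
```

```text
time_s: 3.35
eef_pos: [559.8, -16.3, 270.9]
ee_rot: [-0.0, 0.702, 0.712, -0.0]
force: [-0.6, 0.7, -0.9]
grip_width: 0.998
grip_force: 0.0
[559.83712626 -16.29160573 270.92627133] [-3.06299740e-04  7.02222689e-01  7.11957223e-01 -3.36654338e-04]
```

View pics/w1v.png

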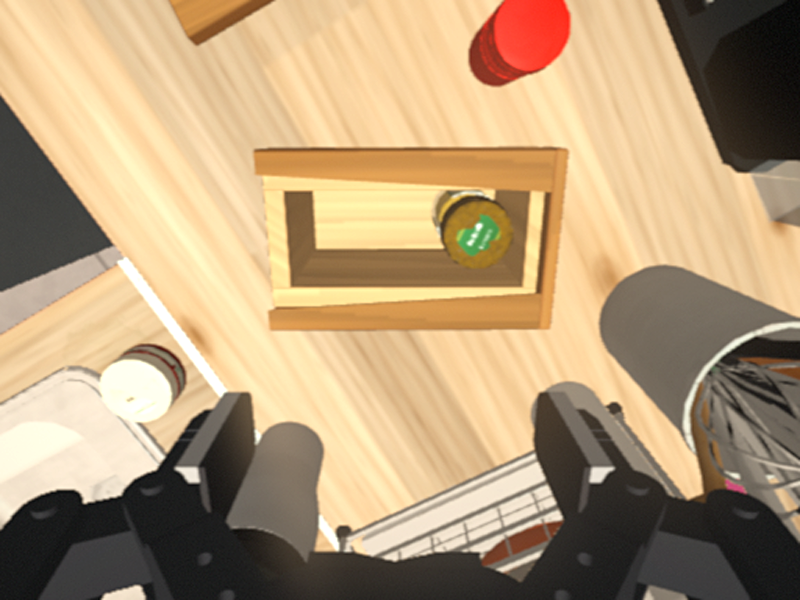

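The wrist view shows the box clearly, with rail corners at (254,150), (568,149), (550,329), (269,328) and the stored jar's cap at (477,232).

```bash
cat >> h.py <<'E'
def load(n):
    import json
    return json.load(open(n))
E
python3 - <<'E'
from h import *
s=load('w1.json');f=.64
P=lambda u,v,z:on_z('wrist',(u+.5)*f-.5,(v+.5)*f-.5,z,s)[:2].round(1)
for n,u,v,z in [('NL',254,150,132),('FL',568,149,132),('FR',550,329,132),('NR',269,328,132),('railinNL',265,176,132),('railinNR',271,309,132),('railinFL',552,190,132),('railinFR',547,293,132),('mouthL',263,177,118),('mouthR',272,307,118),('wellNL',285,190,118),('wellNR',291,287,118),('stored',477,232,115),('red',533,34,105),('wellfloorNL',315,192,10),('wellfloorNR',315,250,10)]: print(n,P(u,v,z))
E
```

```text
NL [482.9  55.6]
FL [654.4  58.4]
FR [656.8 -47.7]
NR [484.  -49.4]
railinNL [487.9  41.8]
railinNR [486.  -36.9]
railinFL [648.3  36.3]
railinFR [652.3 -24.5]
mouthL [483.2  40. ]
mouthR [483.1 -40.7]
wellNL [495.6  32.7]
wellNR [495.9 -27.2]
stored [610.7   8.6]
red [636.3 118.8]
wellfloorNL [496.3  18.9]
wellfloorNR [494.5 -28.9]
```

Run:
```python
from h import *
t=lambda x,y:(200+x/5-.4,140+y/5-.4)
for z in(0,30,60): print(z,on_z('top',*t(143,62),z)[:2].round(),on_z('top',*t(90,0),z)[:2].round(),on_z('scene',270*.64,307*.64,z)[:2].round(),on_z('scene',212*.64,309*.64,z)[:2].round())
for z in(60,120,180):print(z,on_z('scene',283*.64,255*.64,z)[:2].round(),on_z('scene',235*.64,258*.64,z)[:2].round())
```

```text
0 [720. 218.] [772. 260.] [730. 209.] [815. 279.]
30 [703. 216.] [754. 257.] [708. 225.] [790. 293.]
60 [685. 214.] [735. 254.] [686. 240.] [766. 306.]
60 [759. 131.] [828. 192.]
120 [710. 169.] [774. 226.]
180 [661. 208.] [720. 261.]
```

```bash
python3 -m crank '[[[1,0.35,0,0,0,0,65],[1,0.35,0,0,0,0,65],[1,0.35,0,0,0,0,65],[1,0.35,0,0,0,0,65],[1,0.35,0,0,0,0,65],[1,0.35,0,0,0,0,65],[1,0.35,0,0,0,0,65],[1,0.35,0,0,0,0,65]]]' && python3 -m crank '[[[0.65,0.17,0,0,0,0,65],[0,0,1,0,0,0,65],[0,0,0.5,0,0,0,65],[0,0,0,0,0,0,65],[0,0,0,0,0,0,65],[0,0,0,0,0,0,65],[0,0,0,0,0,0,65],[0,0,0,0,0,0,65]]]'
python3 - <<'E'
from h import *
s=sense();im=capture('wrist');cv2.imwrite('pics/w2.png',im);print(s['eef_pos'])
hsv=cv2.cvtColor(im,cv2.COLOR_BGR2HSV);m=cv2.inRange(hsv,(40,80,40),(90,255,255))
n,l,st,c=cv2.connectedComponentsWithStats(m)
for i in range(1,n):
    if st[i,4]>40: print(st[i],c[i],on_z('wrist',*c[i],105,s)[:2])
cv2.imwrite('pics/w2v.png',np.clip(im*1.4,0,255).astype('uint8'))
E
```

```text
time_s: 4.2
eef_pos: [627.6, 184.6, 271.6]
ee_rot: [0.0, 0.703, 0.711, -0.0]
force: [0.6, -0.7, 0.6]
grip_width: 0.763
grip_force: 0.0
time_s: 5.0
eef_pos: [631.6, 201.0, 234.4]
ee_rot: [0.0, 0.702, 0.712, 0.0]
force: [-0.1, 0.7, -0.4]
grip_width: 0.763
grip_force: 0.0
[631.63115548 201.00068449 234.38713721]
[238 163  25  28 339] [249.44247788 176.60176991] [630.08908314 204.86365173]
[230 349  12   8  60] [235.5        352.66666667] [616.82943463   3.2604839 ]
```

View pics/w2v.png

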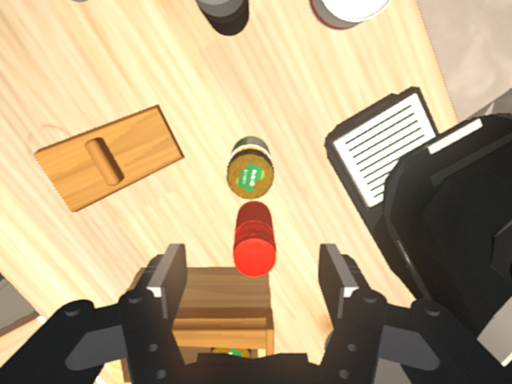

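The wrist view shows the jar's cap at (250,174), clear of the red look-alike at (255,257) and of the tray; the lid's corners are (36,152), (76,211), (184,157), (160,106) and its bar is at (104,161). Now I'll lower and grip.

```bash
python3 -m crank '[[[0.08,0,0.9,0,0,0,65],[0,0,1,0,0,0,65],[0,0,1,0,0,0,65],[0,0,1,0,0,0,65],[0,0,1,0,0,0,65],[0,0,1,0,0,0,65],[0,0,0.5,0,0,0,65],[0,0,0.5,0,0,0,65]]]' && python3 -m crank '[[[0,0,0,0,0,0,35],[0,0,0,0,0,0,35],[0,0,0,0,0,0,35],[0,0,0,0,0,0,35],[0,0,0,0,0,0,35],[0,0,0,0,0,0,35],[0,0,0,0,0,0,35],[0,0,0,0,0,0,35]]]' 35
python3 - <<'E'
from h import *
s={'eef_pos':np.array([631.6,201.0,234.4]),'ee_rot':[0,.7022,.7120,0]}
im=cv2.imread('pics/w2.png')
for u,v,z in[(36,152,14),(76,211,14),(184,157,14),(160,106,14),(104,161,37),(255,257,105),(251,174,105)]: print(u,v,on_z('wrist',u,v,z,s)[:2].round(1))
E
```

```text
time_s: 5.85
eef_pos: [631.7, 203.1, 61.1]
ee_rot: [0.0, 0.702, 0.712, 0.0]
force: [-0.3, 0.4, 0.4]
grip_width: 0.768
grip_force: 0.0
time_s: 6.65
eef_pos: [631.6, 203.1, 61.6]
ee_rot: [0.0, 0.702, 0.712, 0.0]
force: [-0.2, 0.5, 0.4]
grip_width: 0.508
grip_force: 35.6
36 152 [380.7 204.8]
76 211 [415. 131.]
184 157 [552.7 201.1]
160 106 [529.2 258.7]
104 161 [469.3 200.7]
255 257 [636.3 123. ]
251 174 [631.3 207.3]
```

```bash
python3 -m crank '[[[0,0,-0.5,0,0,0,35],[0,0,-1,0,0,0,35],[0,0,-1,0,0,0,35],[0,0,-1,0,0,0,35],[0,0,-1,0,0,0,35],[0,0,-1,0,0,0,35],[0,0,-1,0,0,0,35],[0,0,-1,0,0,0,35]]]' && python3 -m crank '[[[-0.6,-0.3,0,0,0,0,35],[-1,-0.45,0,0,0,0,35],[-1,-0.45,0,0,0,0,35],[-1,-0.45,0,0,0,0,35],[-1,-0.45,0,0,0,0,35],[-1,-0.45,0,0,0,0,35],[-1,-0.45,0,0,0,0,35],[-1,-0.45,0,0,0,0,35]]]' && python3 -m crank '[[[-0.32,-0.15,0,0,0,0,35],[0,0,0,0,0,0,35],[0,0,0,0,0,0,35],[0,0,0,0,0,0,35],[0,0,0,0,0,0,35],[0,0,0,0,0,0,35],[0,0,0,0,0,0,35],[0,0,0,0,0,0,35]]]'
python3 - <<'E'
from h import *
s=sense();im=capture('wrist');cv2.imwrite('pics/w3.png',im);print(s['eef_pos'])
cv2.imwrite('pics/w3v.png',np.clip(im*1.4,0,255).astype('uint8'))
E
```

```text
time_s: 7.45
eef_pos: [631.2, 203.1, 250.8]
ee_rot: [0.0, 0.702, 0.712, 0.0]
force: [0.6, 0.1, -0.8]
grip_width: 0.504
grip_force: 35.8
time_s: 8.25
eef_pos: [547.1, 11.0, 249.7]
ee_rot: [0.0, 0.702, 0.712, 0.0]
force: [1.2, -0.6, -1.4]
grip_width: 0.508
grip_force: 35.9
time_s: 9.05
eef_pos: [544.1, 4.1, 248.8]
ee_rot: [-0.0, 0.702, 0.712, -0.0]
force: [0.5, 0.8, -2.1]
grip_width: 0.507
grip_force: 35.9
[544.14567068   4.0515517  248.75461876]
```

View pics/w3v.png

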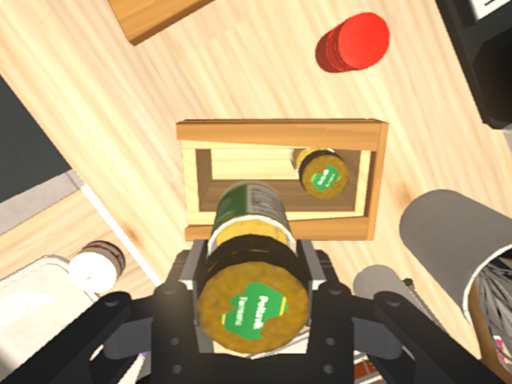

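The jar hangs upright in the grip, cap at (253,306); box corners at (177,123), (388,121), (375,240), (186,240). I'll check its offset and the box again.

Run:
```python
from h import *
s={'eef_pos':np.array([544.15,4.05,248.75]),'ee_rot':[0,.7022,.7120,0]}
for u,v,z in[(177,123,132),(388,121,132),(375,240,132),(186,240,132),(196,150,118),(253,307,292),(362,42,105),(323,174,115)]: print(u,v,z,on_z('wrist',u,v,z,s)[:2].round(1))
```

```text
177 123 132 [483.5  55.9]
388 121 132 [653.8  59.7]
375 240 132 [658.1 -47.3]
186 240 132 [485.2 -49.5]
196 150 118 [495.5  31.1]
253 307 292 [545.    7.1]
362 42 105 [634.1 120.6]
323 174 115 [609.2  10. ]
```

```bash
python3 -m crank '[[[-0.08,-0.08,0,0,0,0,35],[0,0,0.9,0,0,0,35],[0,0,1,0,0,0,35],[0,0,1,0,0,0,35],[0,0,1,0,0,0,35],[0,0,1,0,0,0,35],[0,0,1,0,0,0,35],[0,0,0.5,0,0,0,35]]]' && python3 -m crank '[[[0,0,0.3,0,0,0,35],[0,0,0.1,0,0,0,35],[0,0,0,0,0,0,35],[0,0,0,0,0,0,35],[0,0,0,0,0,0,35],[0,0,0,0,0,0,35],[0,0,0,0,0,0,35],[0,0,0,0,0,0,35]]]'
```

```text
time_s: 9.9
eef_pos: [541.2, 1.9, 87.0]
ee_rot: [-0.001, 0.702, 0.712, -0.001]
force: [0.3, 0.4, -1.7]
grip_width: 0.507
grip_force: 36.0
time_s: 10.7
eef_pos: [542.2, 1.9, 78.9]
ee_rot: [0.0, 0.702, 0.712, 0.0]
force: [0.0, 0.6, -0.4]
grip_width: 0.504
grip_force: 36.0
```

```bash
python3 -m crank '[[[0,0,0.1,0,0,0,35],[0,0,0.1,0,0,0,35],[0,0,0.05,0,0,0,35],[0,0,0,0,0,0,35],[0,0,0,0,0,0,35],[0,0,0,0,0,0,35],[0,0,0,0,0,0,35],[0,0,0,0,0,0,35]]]'
```

```text
time_s: 11.5
eef_pos: [542.2, 1.9, 72.6]
ee_rot: [0.0, 0.702, 0.712, 0.0]
force: [-0.3, 0.2, -1.3]
grip_width: 0.507
grip_force: 36.0
```

```bash
python3 -m crank '[[[0,0,0.04,0,0,0,35],[0,0,0.04,0,0,0,35],[0,0,0,0,0,0,35],[0,0,0,0,0,0,35],[0,0,0,0,0,0,35],[0,0,0,0,0,0,35],[0,0,0,0,0,0,35],[0,0,0,0,0,0,35]]]'
```

```text
time_s: 12.3
eef_pos: [542.3, 1.8, 71.5]
ee_rot: [0.0, 0.702, 0.712, 0.0]
force: [-3.3, -1.0, 8.0]
grip_width: 0.508
grip_force: 36.9
```

```bash
python3 -m crank '[[[0,0,0,0,0,0,48],[0,0,0,0,0,0,52],[0,0,0,0,0,0,54],[0,0,0,0,0,0,54],[0,0,0,0,0,0,54],[0,0,0,0,0,0,54],[0,0,-0.1,0,0,0,54],[0,0,-0.3,0,0,0,54]]]' && python3 -m crank '[[[0,0,-0.6,0,0,0,54],[0,0,-1,0,0,0,54],[0,0,-1,0,0,0,54],[0,0,-1,0,0,0,54],[0,0,-1,0,0,0,54],[0,0,-1,0,0,0,54],[0,0,-1,0,0,0,54],[0,0,-0.5,0,0,0,54]]]'
python3 - <<'E'
from h import *
s=sense();im=capture('wrist');cv2.imwrite('pics/w4.png',im);print(s['eef_pos'],s['ee_rot'])
cv2.imwrite('pics/w4v.png',np.clip(im*1.4,0,255).astype('uint8'))
E
```

```text
time_s: 13.1
eef_pos: [541.5, 2.0, 80.1]
ee_rot: [-0.001, 0.702, 0.712, -0.001]
force: [-0.2, 0.4, -0.4]
grip_width: 0.637
grip_force: 0.0
time_s: 13.9
eef_pos: [542.3, 1.9, 260.3]
ee_rot: [0.001, 0.702, 0.712, 0.001]
force: [-0.2, -0.2, 0.1]
grip_width: 0.636
grip_force: 0.0
[542.28970633   1.8574754  260.32649499] [1.04379446e-03 7.02328486e-01 7.11851948e-01 6.42698726e-04]
```

View pics/w4v.png

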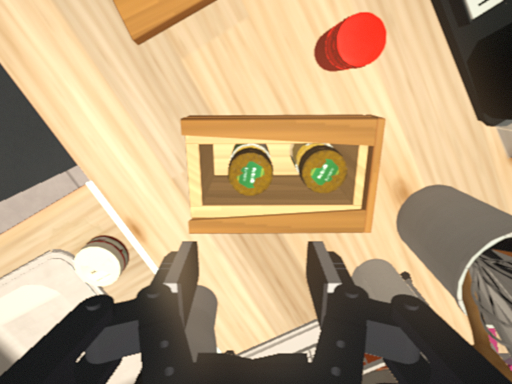

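Both jars stand upright in the well, caps at (250,173) and (322,170). Now to the lid.

```bash
python3 -m crank '[[[0.83,-0.3,0,0,0,0,54],[1,-0.4,0,0,0,0,54],[1,-0.4,0,0,0,0,54],[1,-0.4,0,0,0,0,54],[1,-0.4,0,0,0,0,54],[1,-0.4,0,0,0,0,54],[1,-0.4,0,0,0,0,54],[1,-0.4,0,0,0,0,54]]]' && python3 -m crank '[[[0,0,1,0,0,-1,54],[0,0,1,0,0,-1,54],[0,0,1,0,0,-0.85,54],[0,0,1,0,0,0,54],[0,0,0,0,0,0,54],[0,0,0,0,0,0,54],[0,0,0,0,0,0,54],[0,0,0,0,0,0,54]]]'
python3 - <<'E'
from h import *
import json
s=sense();im=capture('wrist');cv2.imwrite('pics/w5.png',im);print(s['eef_pos'],s['ee_rot'])
json.dump({k:list(map(float,s[k])) for k in('eef_pos','ee_rot')},open('w5.json','w'))
cv2.imwrite('pics/w5v.png',np.clip(cv2.resize(im,(800,600),interpolation=cv2.INTER_CUBIC)*1.4,0,255).astype('uint8'))
E
```

```text
time_s: 14.75
eef_pos: [461.0, 197.4, 257.0]
ee_rot: [-0.001, 0.702, 0.712, -0.001]
force: [1.2, 0.2, -0.2]
grip_width: 0.635
grip_force: 0.0
time_s: 15.55
eef_pos: [462.5, 196.7, 159.1]
ee_rot: [0.001, 0.548, 0.837, 0.001]
force: [-0.2, -0.0, -0.0]
grip_width: 0.632
grip_force: 0.0
[462.46976003 196.65596586 159.12115205] [7.07505738e-04 5.47828001e-01 8.36590444e-01 6.40611848e-04]
```

View pics/w5v.png

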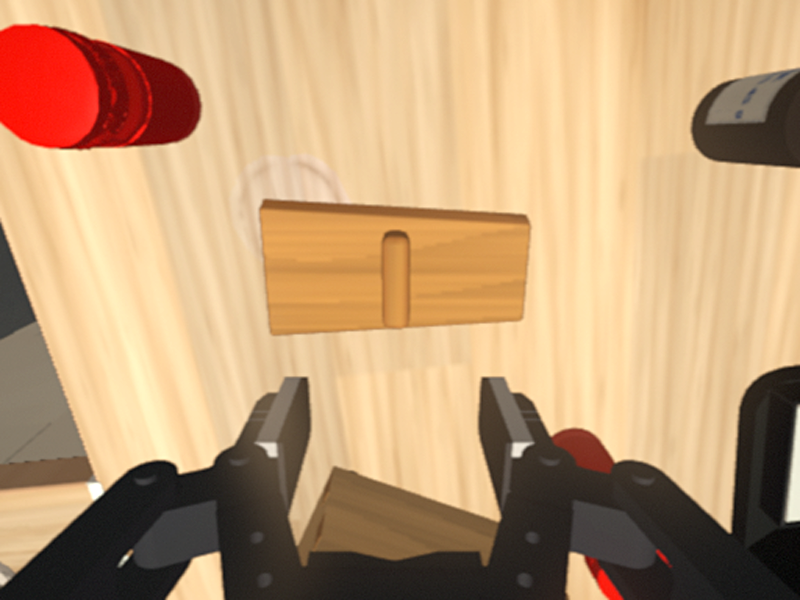

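The lid lies square to the tool, bar at (396,278) midway between the fingers.

```bash
python3 - <<'E'
from h import *
s=load('w5.json');f=.64
for u,v,z in[(262,207,14),(271,334,14),(522,320,14),(530,217,14),(396,235,37),(396,325,37)]:
    p=on_z('wrist',(u+.5)*f-.5,(v+.5)*f-.5,z,s); d=rot(s['ee_rot']).T@(p-s['eef_pos']); print(p[:2].round(1),d[:2].round(1))
E
python3 -m crank '[[[0,0,1,0,0,0,54],[0,0,1,0,0,0,54],[0,0,1,0,0,0,54],[0,0,1,0,0,0,54],[0,0,0.8,0,0,0,54],[0,0,0.5,0,0,0,54],[0,0,0,0,0,0,54],[0,0,0,0,0,0,54]]]'
```

```text
[377.4 203.8] [ 40.7 -75.4]
[408.1 130.4] [-38.9 -76.6]
[548.9 201.8] [-29.7  81. ]
[522.5 260.7] [34.8 80.3]
[453. 224.] [28.9  2. ]
[474.1 175.8] [-23.7   2.1]
time_s: 16.4
eef_pos: [462.6, 196.7, 26.3]
ee_rot: [0.0, 0.548, 0.837, 0.0]
force: [0.4, 0.3, -0.3]
grip_width: 0.628
grip_force: 0.0
```

```bash
python3 -m crank '[[[0.06,0.08,0.2,0,0,0,54],[0,0,0.17,0,0,0,54],[0,0,0,0,0,0,30],[0,0,0,0,0,0,10],[0,0,0,0,0,0,10],[0,0,0,0,0,0,10],[0,0,0,0,0,0,10],[0,0,0,0,0,0,10]]]' 50 && python3 -m crank '[[[0,0,0,0,0,0,10],[0,0,0,0,0,0,10],[0,0,0,0,0,0,10],[0,0,0,0,0,0,10],[0,0,0,0,0,0,10],[0,0,0,0,0,0,10],[0,0,0,0,0,0,10],[0,0,0,0,0,0,10]]]'
```

```text
time_s: 17.2
eef_pos: [463.5, 198.8, 16.6]
ee_rot: [0.0, 0.548, 0.837, 0.0]
force: [0.2, 0.0, 4.8]
grip_width: 0.169
grip_force: 50.5
time_s: 18.0
eef_pos: [463.5, 198.8, 16.6]
ee_rot: [0.0, 0.548, 0.837, 0.0]
force: [-0.9, -0.8, 6.1]
grip_width: 0.176
grip_force: 50.6
```

```bash
python3 -m crank '[[[0,0,-0.3,0,0,0,10],[0,0,-0.8,0,0,0,10],[0,0,-1,0,0,0,10],[0,0,-1,0,0,0.5,10],[0,0,-1,0,0,0.8,10],[0,0,-1,0,0,0.8,10],[0,0,-1,0,0,0.73,10],[0,0,-0.7,0,0,0,10]]]'
python3 - <<'E'
from h import *
s=sense();print(s['eef_pos'],s['ee_rot'],s['grip_width']);R_=rot(s['ee_rot'])
print(R_.T@(np.array([458.3,2.2,200])-s['eef_pos'])/25)
E
```

```text
time_s: 18.8
eef_pos: [463.2, 198.8, 188.0]
ee_rot: [0.0, 0.702, 0.712, 0.0]
force: [0.4, -0.2, -1.7]
grip_width: 0.174
grip_force: 49.6
[463.18590839 198.76532849 187.98050237] [2.75739637e-04 7.02380622e-01 7.11801398e-01 3.94037161e-04] 0.17411148742135427
[-7.85923406 -0.29971354 -0.48232956]
```

```bash
python3 -m crank '[[[-0.5,-0.05,0,0,0,0,10],[-1,-0.05,0,0,0,0,10],[-1,-0.05,0,0,0,0,10],[-1,-0.05,0,0,0,0,10],[-1,-0.05,0,0,0,0,10],[-1,-0.05,0,0,0,0,10],[-1,0,0,0,0,0,10],[-1,0,0,0,0,0,10]]]' && python3 -m crank '[[[-0.36,0,0,0,0,0,10],[0,0,0,0,0,0,10],[0,0,0,0,0,0,10],[0,0,0,0,0,0,10],[0,0,0,0,0,0,10],[0,0,0,0,0,0,10],[0,0,0,0,0,0,10],[0,0,0,0,0,0,10]]]'
python3 - <<'E'
from h import *
import json
s=sense();im=capture('wrist');cv2.imwrite('pics/w6.png',im);print(s['eef_pos'],s['ee_rot'])
json.dump({k:list(map(float,s[k])) for k in('eef_pos','ee_rot')},open('w6.json','w'))
cv2.imwrite('pics/w6v.png',np.clip(cv2.resize(im,(800,600),interpolation=cv2.INTER_CUBIC)*1.4,0,255).astype('uint8'))
E
```

```text
time_s: 19.6
eef_pos: [457.7, 9.6, 185.0]
ee_rot: [-0.001, 0.701, 0.713, -0.001]
force: [0.5, 0.1, -1.5]
grip_width: 0.172
grip_force: 49.7
time_s: 20.4
eef_pos: [458.9, 2.3, 186.3]
ee_rot: [-0.0, 0.701, 0.713, 0.0]
force: [0.7, 0.4, -1.3]
grip_width: 0.171
grip_force: 49.7
[458.94668941   2.29928368 186.30170508] [-8.37052451e-07  7.01270672e-01  7.12895115e-01  1.18319422e-05]
```

View pics/w6v.png

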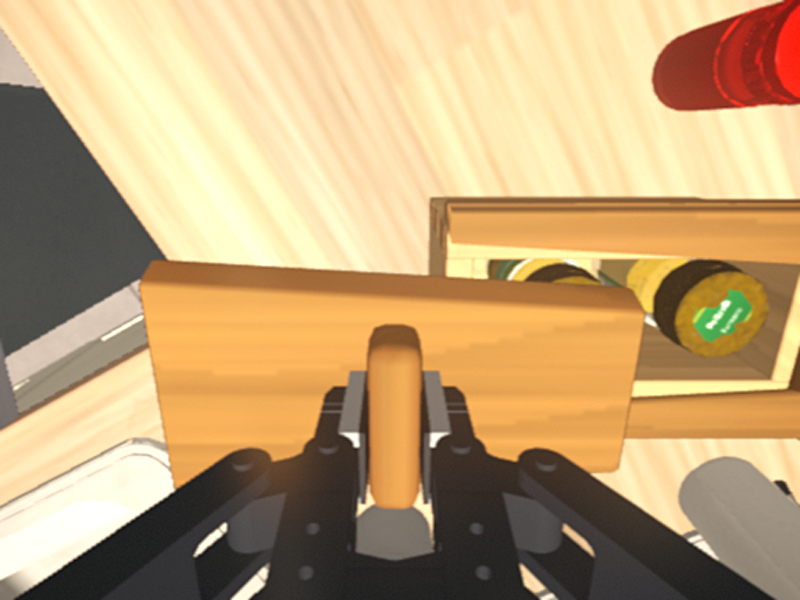

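The lid is level and square in the grip over the mouth: front corners (643,312), (615,470), left rear (147,285); rail ends at (447,207) to (447,243) and far inner edge visible.

Run:
```python
from h import *
s=load('w6.json');f=.64
for n,u,v,z in[('FL',642,312,183.7),('FR',616,470,183.7),('RL',147,285,183.7),('barL',395,335,206),('barR',395,503,206),('railNLout',449,207,132),('railNLin',447,243,132),('railinL far',780,263,132),('railR in',690,398,132),('railR in2',636,401,132),('railRout',700,437,132),('outL2',780,208,132),('stored',715,306,115)]:
    p=on_z('wrist',(u+.5)*f-.5,(v+.5)*f-.5,z,s); print(n,p[:2].round(1))
```

```text
FL [536.6  32.8]
FR [538.  -26.4]
RL [383.1  39.2]
barL [459.3  33.3]
barR [460.2 -22.2]
railNLout [480.5  57. ]
railNLin [480.4  42.5]
railinL far [617.7  36.3]
railR in [593.8 -27. ]
railR in2 [569.6 -29. ]
railRout [602.7 -47.5]
outL2 [611.7  58.7]
stored [607.1  11.2]
```

```bash
python3 -m crank '[[[0.03,0,0.5,0,0,0,10],[0,0,0.5,0,0,0,10],[0,0,0.3,0,0,0,10],[0,0,0.2,0,0,0,10],[0,0,0.2,0,0,0,10],[0,0,0.2,0,0,0,10],[0,0,0,0,0,0,10],[0,0,0,0,0,0,10]]]'
```

```text
time_s: 21.25
eef_pos: [459.0, 2.9, 138.9]
ee_rot: [0.0, 0.701, 0.713, 0.0]
force: [-0.1, 0.2, -0.6]
grip_width: 0.173
grip_force: 49.7
```

```bash
python3 -m crank '[[[0,0,0.05,0,0,0,10],[0,0,0.05,0,0,0,10],[0,0,0.05,0,0,0,10],[0,0,0.02,0,0,0,10],[0,0,0,0,0,0,10],[0,0,0,0,0,0,10],[0,0,0,0,0,0,10],[0,0,0,0,0,0,10]]]'; python3 -c "
from h import *
s=sense();print(s['force'],s['wrist_torque'])"
```

```text
time_s: 22.05
eef_pos: [458.9, 2.9, 134.6]
ee_rot: [-0.0, 0.701, 0.713, 0.0]
force: [-1.9, 0.4, 0.6]
grip_width: 0.172
grip_force: 49.7
[-1.85873403  0.38151686  0.5990954 ] [0.00348254 0.06137252 0.01203515]
```

```bash
python3 -m crank '[[[0,0.2,0.02,0,0,0,10],[0,0.3,0,0,0,0,10],[0,0.3,0,0,0,0,10],[0,0.3,0,0,0,0,10],[0,0.3,0,0,0,0,10],[0,0.2,0,0,0,0,10],[0,0,0,0,0,0,10],[0,0,0,0,0,0,10]]]'; python3 -c "
from h import *
s=sense();print(s['force'],s['wrist_torque'])"
```

```text
time_s: 22.85
eef_pos: [499.7, 3.5, 134.6]
ee_rot: [0.001, 0.701, 0.713, 0.001]
force: [2.8, 1.0, 3.9]
grip_width: 0.174
grip_force: 50.4
[2.77307416 0.99353668 3.89138493] [ 0.05280875 -0.17584582 -0.02564711]
```

```bash
python3 -m crank '[[[0,0.2,0,0,0,0,10],[0,0.3,0,0,0,0,10],[0,0.3,0,0,0,0,10],[0,0.3,0,0,0,0,10],[0,0.2,0,0,0,0,10],[0,0.1,0,0,0,0,10],[0,0,0,0,0,0,10],[0,0,0,0,0,0,10]]]'; python3 -c "
from h import *
s=sense();print(s['force'],s['wrist_torque'])"
```

```text
time_s: 23.65
eef_pos: [533.9, 4.1, 134.6]
ee_rot: [0.0, 0.701, 0.713, -0.0]
force: [-3.0, -0.0, 7.4]
grip_width: 0.173
grip_force: 50.9
[-2.99018601e+00 -2.72728846e-03  7.35355055e+00] [0.03815926 0.53485082 0.02899125]
```

```bash
python3 -m crank '[[[0,0.2,-0.04,0,0,0,10],[0,0.2,0,0,0,0,10],[0,0.1,0,0,0,0,10],[0,0,0,0,0,0,10],[0,0,-0.06,0,0,0,22],[0,0,0,0,0,0,22],[0,0,0,0,0,0,22],[0,0,0,0,0,0,22]]]'; python3 -c "
from h import *
s=sense();print(s['force'],s['wrist_torque'])"
```

```text
time_s: 24.45
eef_pos: [546.4, 4.3, 136.6]
ee_rot: [0.0, 0.701, 0.713, 0.0]
force: [-1.1, -0.3, 0.4]
grip_width: 0.26
grip_force: 0.0
[-1.05231173 -0.25877563  0.41207911] [0.04833221 0.01312096 0.05100533]
```

```bash
python3 -m crank '[[[0,0.1,0,0,0,0,22],[0,0.1,0,0,0,0,22],[0,0.1,0,0,0,0,22],[0,0.1,0,0,0,0,22],[0,0.1,0,0,0,0,22],[0,0.05,0,0,0,0,22],[0,0,0,0,0,0,22],[0,0,0,0,0,0,22]]]'; python3 -c "
from h import *
s=sense();print(s['force'],s['wrist_torque'])"
```

```text
time_s: 25.25
eef_pos: [560.3, 4.6, 136.5]
ee_rot: [0.0, 0.701, 0.713, 0.0]
force: [-0.0, -0.4, -0.8]
grip_width: 0.256
grip_force: 0.0
[-0.04234143 -0.43998855 -0.78783284] [-0.01421948 -0.0122044   0.00323819]
```

```bash
python3 -m crank '[[[0,0.06,0,0,0,0,22],[0,0.06,0,0,0,0,22],[0,0.06,0,0,0,0,22],[0,0.04,0,0,0,0,22],[0,0,0,0,0,0,22],[0,0,0,0,0,0,22],[0,0,0,0,0,0,22],[0,0,0,0,0,0,22]]]'; python3 -c "
from h import *
s=sense();print(s['force'],s['wrist_torque'])"
```

```text
time_s: 26.05
eef_pos: [564.9, 4.8, 136.5]
ee_rot: [-0.001, 0.701, 0.713, -0.001]
force: [-5.4, 0.2, 2.7]
grip_width: 0.257
grip_force: 3.2
[-5.35776229  0.17576876  2.70479357] [ 0.07973276  1.03436358 -0.02400594]
```

```bash
python3 -m crank '[[[0,0.03,0,0,0,0,22],[0,0,0,0,0,0,22],[0,0,0,0,0,0,22],[0,0,0,0,0,0,22],[0,0,0,0,0,0,22],[0,0,0,0,0,0,22],[0,0,0,0,0,0,22],[0,0,0,0,0,0,22]]]'; python3 -c "
from h import *
s=sense();print(s['force'],s['eef_pos'],s['joints'])"
```

```text
time_s: 26.85
eef_pos: [564.9, 4.8, 136.4]
ee_rot: [-0.002, 0.701, 0.713, -0.001]
force: [-10.9, 0.5, 5.0]
grip_width: 0.26
grip_force: 5.3
[-10.92496471   0.51032012   5.0470369 ] [564.94132849   4.77482403 136.42388939] [-1.98566765e-01  4.89819460e-01  1.49860561e+00 -7.53418953e-04
  1.15750489e+00 -2.14779150e-01]
```

```bash
python3 -m crank '[[[0,0.02,0,0,0,0,22],[0,0,0,0,0,0,22],[0,0,0,0,0,0,22],[0,0,0,0,0,0,22],[0,0,0,0,0,0,22],[0,0,0,0,0,0,22],[0,0,0,0,0,0,22],[0,0,0,0,0,0,22]]]'; python3 -c "
from h import *
s=sense();print(s['force'],s['eef_pos'])"; python3 -m crank '[[[0,-0.1,0,0,0,0,22],[0,-0.1,0,0,0,0,36],[0,-0.03,0,0,0,0,40],[0,0,-0.3,0,0,0,40],[0,0,-1,0,0,0,40],[0,0,-1,0,0,0,40],[0,0,-1,0,0,0,40],[0,0,-1,0,0,0,40]]]' && python3 -m crank '[[[0,-1,0,0,0,0,40],[-1,-1,0,0,0,0,40],[-1,-1,0,0,0,0,40],[-0.5,-0.5,0,0,0,0,40],[0,0,0,0,0,0,40],[0,0,0,0,0,0,40],[0,0,0,0,0,0,40],[0,0,0,0,0,0,40]]]'
python3 - <<'E'
from h import *
import json
s=sense();im=capture('wrist');cv2.imwrite('pics/w7.png',im);print(s['eef_pos'],s['ee_rot'])
json.dump({k:list(map(float,s[k])) for k in('eef_pos','ee_rot')},open('w7.json','w'))
cv2.imwrite('pics/w7v.png',np.clip(cv2.resize(im[60:330,130:490],(800,600),interpolation=cv2.INTER_CUBIC)*1.4,0,255).astype('uint8'))
E
```

```text
time_s: 27.65
eef_pos: [565.0, 4.8, 136.4]
ee_rot: [-0.002, 0.701, 0.713, -0.002]
force: [-14.2, -0.5, 6.5]
grip_width: 0.257
grip_force: 6.8
[-14.24510736  -0.54975507   6.49162462] [564.97595168   4.82199961 136.41614837]
time_s: 28.45
eef_pos: [561.3, 4.5, 245.8]
ee_rot: [0.0, 0.701, 0.713, 0.0]
force: [0.1, 0.5, 0.9]
grip_width: 0.466
grip_force: 0.0
time_s: 29.25
eef_pos: [475.1, -58.8, 244.0]
ee_rot: [-0.0, 0.701, 0.713, 0.0]
force: [0.5, -1.1, -0.4]
grip_width: 0.466
grip_force: 0.0
[475.13991763 -58.82153174 243.9899648 ] [-5.21701990e-05  7.01000609e-01  7.13160671e-01  2.46347684e-05]
```

View pics/w7v.png

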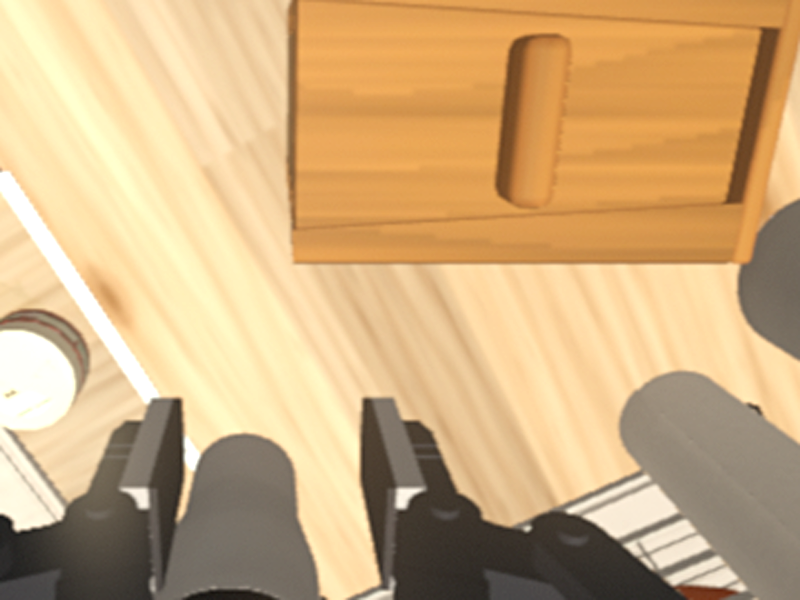

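The lid's rear edge (297,230) lines up with the rail ends (295,262), centred with an even gap to the stop at (740,200). It is wedged flush and the robot is clear, so I'm handing in.

```bash
python3 -c "
from rig import *
print(finish_job())"
```

```text
the job is handed in; nothing more can be done
None
```

The stray jar stands upright beside the stored one, and the lid is wedged home with its rear end flush with the open end of the box; I handed the job in at about 29 s of the 64 s allowed.

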